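# Teach the vial loader by pointing

## Robot

A 6-joint arm with a two-finger parallel gripper is mounted at the origin on the work surface. World frame = base frame: x ahead of the robot, y to its left, z up, the work surface at z = 0. Lengths are in m, angles in degrees, forces in N, time in s.
With the tool pointing down it reaches from about 0.25 to 0.725 m from the base axis. Payload 9.7 kg.
Tool frame: the origin (TCP) lies at the very end of the fingers, on their centre line; the grasp point (between the pads) lies 19 mm behind it (bot.grip_point_offset is the distance from the TCP to the grasp point, in m); y points along the fingers, x is the direction in which the jaws open and shut, and the axes are right-handed (so a half turn about y gives the same grasp; the last joint's range is limited). The gripper opens to 85 mm and grips with 20 to 120 N. Pads are 22 mm wide; open, the fingers measure 114 mm over their backs; the gripper's body (76 mm by 85 mm) begins 54 mm behind the grasp point. The pads swing forward as they close: fully open they stand 13 mm farther back than shut.
Start: joints at [72.25, 4.979, 10.078, 95.1, 0, 90], TCP at [0.168, 0.524, 0.231] pointing down, gripper open.
Joint ranges: [-179.16, 179.16], [-48.56, 103.87], [-65.8, 70.77], [-126.05, 130.52], [-82.76, 87.17], [-180, 180]. Speed limits (degrees/s): [127.2, 127.2, 147.25, 180, 180, 180].

## Interface

Orientations are given as [roll, pitch, yaw] about the fixed x, y, z axes, in that order (R = Rz(yaw) Ry(pitch) Rx(roll)).
In Python, from workcell import bot gives the robot as it stands.
- The arm moves only by the shell command python3 -m inch 'ROWS' [FORCE]. ROWS is JSON, a list of rows, each a list of 3 entries, a list of its own where there are three numbers: the shift along the tool's x, y, z in mm, then the turn, a rotation vector about the tool's x, y, z in rad, then the finger opening in mm, from 0 to 85.4. In form: [[[x, y, z], [ax, ay, az], grip], ...]. A call has 1 to 20 rows; each row is the pose to reach, as a shift and turn from the pose measured when the call began, along the tool's axes at that moment; what a row does not reach only later rows make up. A row lasts 1/10 s, in which the tool goes at most 50 mm and 8.59 degrees, less where a joint would pass 70% of its speed; a pose out of reach is approached as far as the arm can. A call with a gripper value outside its range is refused whole. The fingers move at their own pace and stop on an object; FORCE is the grip in N (left out, the last holds). Time passes only in rows, so rows that repeat a pose let the fingers close. It gives the time, the measured TCP pose, the force and the opening at its end, in the units of the state.
- bot.get_obs(): the state, without advancing time (a new reading comes with each control period).
- bot.camera(name): name is "side" or "top"; returns a dict with "frame" (480x640x3 uint8, red, green, blue), "mtx" (3x3 intrinsics, pixels), "origin" and "orientation" of the camera in the world. Camera axes: x right, y down, z forward; pixel columns grow to the right and rows downward; lengths in m; the calibration is good to about 2 mm. A picture is of the moment at which its call begins. There is no depth.
- bot.job_done(): hands the job in, once; it reports no verdict.
Trained networks look in a picture, given as the dict that the camera call returned (one of the last four; its "shot" number tells which), for a name from the list of things; names that differ only in an ending like _2 or _b are one class to them, and where a whole thing is asked for, a point or a joint stands for the part that bears it (a point fixed in the world has none). Each returns a list of dicts, best first, with "confidence" (0 to 1); they miss things now and then, are a little off and sometimes report something else, mostly with a low value. They report only what shows in the picture. A call takes as long as a camera call. They do not tell look-alikes from the thing itself.
- bot.search_frame(picture, name): "box" ([left, top, right, bottom] in pixels, round what is visible of it).
- bot.cut_out(picture, name): "region" (480x640 bool, what is visible of it) and "box" ([left, top, right, bottom] in pixels, round what is visible of it).
The state is a dict: "time": time; "q": joint angles; "qd": joint speeds; "joint_efforts": joint torques, N m; "ee_pos": TCP position; "tcp_rot": TCP orientation; "wrist_force": force on the tool from outside, world axes, zero at the start; "torque": the same for the moment, N m; "opening": finger opening in m.
Only numpy, scipy, OpenCV 4.12 (cv2) and the standard library are available. Lean on these libraries where they do the work, as an engineer would, in place of code of your own. Each camera call takes 0.05 s, during which the arm holds its last target. There are 200 camera calls.

## Task

Teach the vial loader its next move by pointing: hold the shut fingertips still about 3 cm above the centre of the red vial cap for two seconds, then in the same way above the green ring at the free well of the heating block, then press the green key on the teach pad fully down and let it come back up. Only point: do not touch or lift any vial, rack, block or ring, and stay well above (more than 10 cm) any other vial that you pass directly over, so that it is not recorded by mistake. Leave the red key, the beaker and the screwdriver alone, and finish clear of everything.

Things in the scene. Friction and masses are not known exactly. Their poses are not given: they have to be found in the camera images.
- vial_red: Glass sample vial, 22 mm diameter, 78 mm tall, standing upright and loose in a well so that its top 33 mm stand out. Origin: centre of its underside, z up; the top of the cap is 78 mm above the origin. This one has the RED cap (22 mm across, 11 mm high). It stands in any of the four wells of the white rack.
- vial_blue: Glass sample vial, 22 mm diameter, 78 mm tall, standing upright and loose in a well so that its top 33 mm stand out. Origin: centre of its underside, z up; the top of the cap is 78 mm above the origin. Clear glass, blue cap; in the white rack; leave alone.
- vial_yellow: Glass sample vial, 22 mm diameter, 78 mm tall, standing upright and loose in a well so that its top 33 mm stand out. Origin: centre of its underside, z up; the top of the cap is 78 mm above the origin. Clear glass, yellow cap; in the white rack; leave alone.
- vial_white: Glass sample vial, 22 mm diameter, 78 mm tall, standing upright and loose in a well so that its top 33 mm stand out. Origin: centre of its underside, z up; the top of the cap is 78 mm above the origin. Clear glass, white cap; in the white rack; leave alone.
- vial_amber0: Glass sample vial, 22 mm diameter, 78 mm tall, standing upright and loose in a well so that its top 33 mm stand out. Origin: centre of its underside, z up; the top of the cap is 78 mm above the origin. Amber glass, black cap; in the dark heating block; leave alone.
- vial_amber1: Glass sample vial, 22 mm diameter, 78 mm tall, standing upright and loose in a well so that its top 33 mm stand out. Origin: centre of its underside, z up; the top of the cap is 78 mm above the origin. Amber glass, black cap; in the dark heating block; leave alone.
- vial_amber2: Glass sample vial, 22 mm diameter, 78 mm tall, standing upright and loose in a well so that its top 33 mm stand out. Origin: centre of its underside, z up; the top of the cap is 78 mm above the origin. Amber glass, black cap; in the dark heating block; leave alone.
- ring: Flat bright green marker ring fixed round the mouth of the one free well of the dark heating block (any of its four wells): 40 mm outside, 25 mm inside diameter, 3 mm high. Origin: centre of its underside, on the block's top face (55 mm above the bench), z up. The vials in the neighbouring wells, 64 mm away, rise 33 mm above the block's top.
- rack: White plastic block, 130 x 130 x 55 mm, fixed, with four wells 45 mm deep in a square of 64 mm pitch, all four holding vials with coloured caps. Origin: centre of its underside. It stands on the left or on the right of the bench.
- block: Dark steel heating block (cold), same size and wells as the rack, fixed, on the other side: three amber vials and one free well with the green ring. Origin: centre of its underside.
- pad: White teach pad, 75 x 130 x 22 mm, fixed on the bench between rack and block, with a green and a red round key side by side along its y axis. Origin: centre of its underside.
- key_green_top (a point): Centre of the top face of the green key on the teach pad (28 mm diameter, sprung: pushed straight down it travels 6 mm, 5 N at the bottom, and comes back by itself). The point moves with the key; z up. The red key is 60 mm away.
- key_green (a joint): Travel of the green key in m: 0 released, 0.006 fully down.
- key_red (a joint): Travel of the red (cancel) key in m: 0 released, 0.006 fully down. Not to be pressed.
- beaker: Glass beaker, 68 mm diameter, 85 mm tall, loose, on the far side of the bench beyond the teach pad; leave alone. Origin: centre of its underside.
- driver: Screwdriver with an orange handle, 180 mm long, lying loose across the far side of the bench beside the beaker; leave alone. Origin: on its underside, its length along x.
Things that resemble listed ones, but are neither listed nor needed, are in the scene too. What is shaped like the pad but orange or purple is not meant.

How it is judged (in metres and radians):
On the way, in this order (a step that is already met when the one before it is completed fails the run):
1. the fingertips dwell just above the red cap (horizontal distance between the grasp point and vial_red below 0.025 m and z of the grasp point in the frame of vial_red between 0.093 and 0.163 m), for 1.5 s.
2. the fingertips dwell just above the green ring (horizontal distance between the grasp point and ring below 0.025 m and z of the grasp point in the frame of ring between 0.018 and 0.088 m), for 1.5 s.
3. the green key is pressed down (value of joint key_green above 0.0045 m), for 0.05 s.
At the end, for the whole second after the job is handed in: After the two dwells (1.5 s each, within 25 mm sideways) and the press (4.5 mm or more), both keys are up (under 1.5 mm), all seven vials stand upright and at rest within 8 mm of their starts, and beaker and screwdriver lie within 15 mm of theirs (value of joint each of key_green, key_red below 0.0015 m and distance of each of vial_red, vial_blue, vial_yellow, vial_white, vial_amber0, vial_amber1, vial_amber2 from where it was at the start of the episode below 0.008 m and angle between each of vial_red, vial_blue, vial_yellow, vial_white, vial_amber0, vial_amber1, vial_amber2's own z axis and vertical below 0.1 rad and linear speed of each of vial_red, vial_blue, vial_yellow, vial_white, vial_amber0, vial_amber1, vial_amber2 below 0.02 m/s and distance of each of beaker, driver from where it was at the start of the episode below 0.015 m); the robot touches nothing.
It fails at once if a vial is touched, lifted or displaced by more than 8 mm (contact force between any of vial_red, vial_blue, vial_yellow, vial_white, vial_amber0, vial_amber1, vial_amber2 and the fingers above 0.5 N or contact force between any of vial_red, vial_blue, vial_yellow, vial_white, vial_amber0, vial_amber1, vial_amber2 and the arm above 0.5 N or distance of any of vial_red, vial_blue, vial_yellow, vial_white, vial_amber0, vial_amber1, vial_amber2 from where it was at the start of the episode above 0.008 m).
It fails at once if the ring, rack or heating block is touched (contact force between any of ring, rack, block and the fingers above 0.5 N or contact force between any of ring, rack, block and the arm above 0.5 N).
It fails at once if another vial is pointed at (the grasp point comes within 18 mm sideways and 70 mm above its cap) ((horizontal distance between the grasp point and vial_blue below 0.018 m and z of the grasp point in the frame of vial_blue between 0.028 and 0.148 m) or (horizontal distance between the grasp point and vial_yellow below 0.018 m and z of the grasp point in the frame of vial_yellow between 0.028 and 0.148 m) or (horizontal distance between the grasp point and vial_white below 0.018 m and z of the grasp point in the frame of vial_white between 0.028 and 0.148 m) or (horizontal distance between the grasp point and vial_amber0 below 0.018 m and z of the grasp point in the frame of vial_amber0 between 0.028 and 0.148 m) or (horizontal distance between the grasp point and vial_amber1 below 0.018 m and z of the grasp point in the frame of vial_amber1 between 0.028 and 0.148 m) or (horizontal distance between the grasp point and vial_amber2 below 0.018 m and z of the grasp point in the frame of vial_amber2 between 0.028 and 0.148 m)).
It fails at once if the red key is pressed (value of joint key_red above 0.002 m).
It fails at once if the beaker or the screwdriver is disturbed (distance of any of beaker, driver from where it was at the start of the episode above 0.015 m).
It also fails if it takes over 58 s, if anything falls off the work surface, if the arm or the gripper's body presses on something with over 40 N, if the wrist force passes 120 N, or if a joint passes its speed limit or range.

## Working session

There is one attempt and no reset: what is moved stays moved. The work goes in short steps, Python scripts to look and compute and a shell command to move; the robot and the scene stay as the last step left them, time stands still between calls to the robot, and variables do not carry over. Pictures are saved under pics/ and viewed, about 8 in all and at most 12, crops included, and the job is handed in when it is done.

```bash
mkdir -p pics; python3 - <<'E'
from workcell import bot
import cv2,numpy as np,pickle
o=bot.get_obs();print(o['time'],o['ee_pos'],o['tcp_rot'],o['opening'])
for n in('top','side'):
    p=bot.camera(n);cv2.imwrite(f'pics/{n}0.png',p['frame'][:,:,::-1]);print(n,p['mtx'],p['origin'],p['orientation'])
    pickle.dump(p,open(f'{n}0.pkl','wb'))
    for k in('vial_red','ring','key_green_top','pad','rack','block'):
        print(k,[(np.round(d['box']),round(d['confidence'],2)) for d in bot.search_frame(p,k)])
E
```

```text
0.0 [0.16760505 0.52358704 0.23057885] [-8.99992644e+01  7.73887534e-02  7.22469929e+01] 0.08514519506370298
top [[504.69169371   0.         317.97447643]
 [  0.         504.69169371 240.31556746]
 [  0.           0.           1.        ]] [ 0.39587263 -0.00399291  0.99500471] [-172.1086812     0.8450898   -91.43299176]
vial_red [(array([216., 211., 232., 230.]), 0.63)]
ring [(array([451., 250., 470., 268.]), 0.63)]
key_green_top [(array([247., 340., 264., 358.]), 0.74), (array([124., 371., 139., 389.]), 0.7), (array([290., 257., 297., 266.]), 0.58), (array([351., 338., 365., 351.]), 0.48)]
pad [(array([337., 317., 406., 361.]), 0.82), (array([116., 340., 190., 406.]), 0.79), (array([274., 234., 341., 284.]), 0.76), (array([238., 316., 311., 369.]), 0.63), (array([218., 214., 235., 231.]), 0.46)]
rack [(array([165., 191., 254., 278.]), 0.64)]
block [(array([396., 208., 483., 290.]), 0.75)]
side [[438.80290466   0.         315.89077267]
 [  0.         438.80290466 238.71923792]
 [  0.           0.           1.        ]] [ 0.10058012 -0.51119955  0.62863727] [-130.76133118   -1.05403555  -35.83957035]
vial_red [(array([294., 177., 307., 196.]), 0.51)]
ring [(array([405., 326., 426., 349.]), 0.53)]
key_green_top [(array([142., 195., 156., 206.]), 0.58), (array([259., 302., 274., 313.]), 0.55), (array([428., 293., 444., 321.]), 0.53), (array([251., 171., 318., 229.]), 0.51), (array([297., 232., 311., 244.]), 0.45), (array([421., 233., 456., 268.]), 0.32)]
pad [(array([128., 196., 194., 240.]), 0.96), (array([193., 237., 261., 292.]), 0.88), (array([281., 234., 348., 282.]), 0.69), (array([240., 292., 316., 364.]), 0.56)]
rack [(array([253., 171., 317., 228.]), 0.81)]
block [(array([401., 328., 426., 349.]), 0.73), (array([349., 278., 462., 380.]), 0.63), (array([269., 182., 277., 199.]), 0.16)]
```

View pics/top0.png

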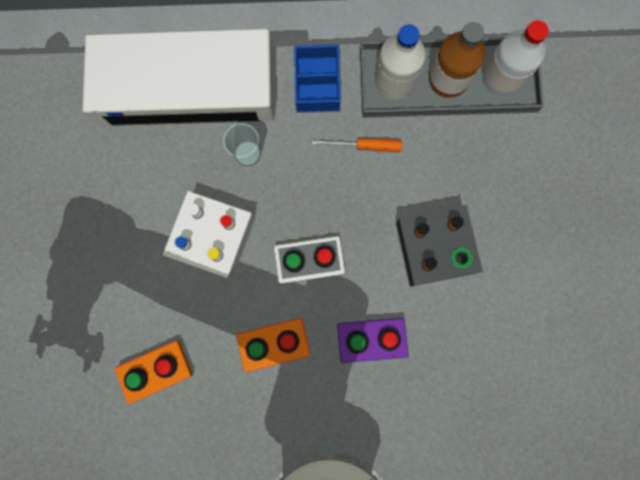

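View pics/side0.png

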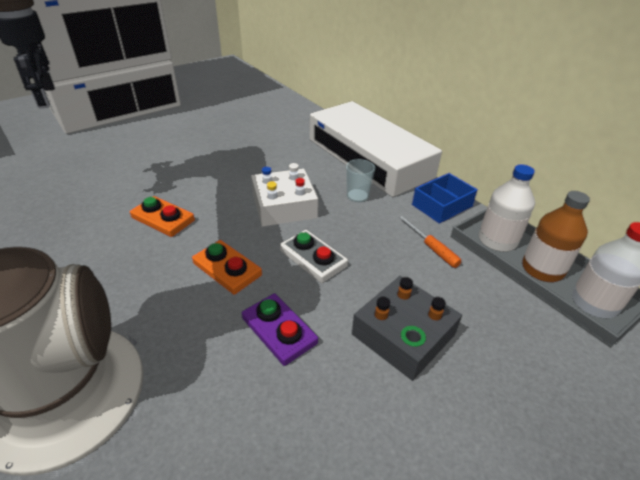

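The top view shows the rack on the left with the red cap at (227,221), and the block on the right with the ring at (461,258). The white pad's green key is at (293,261). The side view has the same things at (300,183), (413,336) and (304,240). I'll refine these by colour and triangulate.

```bash
cat > h.py <<'E'
import numpy as np,cv2,pickle
from scipy.spatial.transform import Rotation as R
def P(p):
    r=R.from_euler('xyz',p['orientation'],degrees=True).as_matrix().T
    return p['mtx']@np.c_[r,-r@np.array(p['origin'])]
def ray(p,uv,z):
    r=R.from_euler('xyz',p['orientation'],degrees=True).as_matrix()
    d=r@np.linalg.solve(p['mtx'],[*uv,1]);o=np.array(p['origin']);return o+d*(z-o[2])/d[2]
def blob(p,uv,col,rad=16):
    h=cv2.cvtColor(p['frame'],cv2.COLOR_RGB2HSV).astype(int);H,S,V=h[...,0],h[...,1],h[...,2]
    m={'r':((H<8)|(H>172))&(S>130)&(V>90),'g':(H>45)&(H<85)&(S>110)&(V>40),'y':(H>20)&(H<33)&(S>130)&(V>90),'b':(H>100)&(H<125)&(S>120)&(V>70)}[col]
    yy,xx=np.mgrid[:480,:640];m&=(abs(xx-uv[0])<rad)&(abs(yy-uv[1])<rad)
    y,x=np.nonzero(m);return np.array([(x.min()+x.max())/2,(y.min()+y.max())/2]),(x.min(),x.max(),y.min(),y.max(),len(x))
E
python3 - <<'E'
from h import *
t,s=[pickle.load(open(n+'0.pkl','rb')) for n in('top','side')]
for n,a,b,c,z in[('red',(227,221),(300,183),'r',.086),('yellow',(214,254),(272,186),'y',.086),('blue',(181,242),(266,171),'b',.086),('ring',(461,258),(413,336),'g',.058),('kg',(293,261),(304,240),'g',.034),('kr',(325,256),(324,255),'r',.034)]:
    u,i=blob(t,a,c);v,j=blob(s,b,c)
    X=cv2.triangulatePoints(P(t),P(s),u.reshape(2,1),v.reshape(2,1))[:,0];print(n,i,j,'tri',np.round(X[:3]/X[3],4),'top',np.round(ray(t,u,z),4),'side',np.round(ray(s,v,z),4))
E
```

```text
red (np.int64(221), np.int64(231), np.int64(215), np.int64(226), 96) (np.int64(296), np.int64(303), np.int64(178), np.int64(185), 54) tri [0.5634 0.1744 0.0843] top [0.5634 0.1739 0.086 ] side [0.5616 0.1725 0.086 ]
yellow (np.int64(208), np.int64(218), np.int64(248), np.int64(259), 101) (np.int64(268), np.int64(275), np.int64(181), np.int64(189), 59) tri [0.5036 0.1978 0.0845] top [0.5032 0.1976 0.086 ] side [0.5029 0.1957 0.086 ]
blue (np.int64(176), np.int64(186), np.int64(237), np.int64(247), 95) (np.int64(262), np.int64(270), np.int64(167), np.int64(173), 55) tri [0.5257 0.2567 0.0851] top [0.5258 0.2563 0.086 ] side [0.5247 0.2555 0.086 ]
ring (np.int64(451), np.int64(472), np.int64(248), np.int64(268), 249) (np.int64(401), np.int64(425), np.int64(326), np.int64(346), 269) tri [ 0.4861 -0.2598  0.0561] top [ 0.4857 -0.2591  0.058 ] side [ 0.4852 -0.2608  0.058 ]
kg (np.int64(285), np.int64(301), np.int64(253), np.int64(268), 209) (np.int64(297), np.int64(310), np.int64(233), np.int64(243), 127) tri [0.4915 0.0554 0.037 ] top [0.4917 0.0556 0.034 ] side [0.4936 0.0582 0.034 ]
kr (np.int64(317), np.int64(331), np.int64(248), np.int64(263), 192) (np.int64(317), np.int64(330), np.int64(246), np.int64(258), 137) tri [ 0.4992 -0.0039  0.0384] top [ 0.4998 -0.004   0.034 ] side [ 5.021e-01 -1.000e-04  3.400e-02]
```

```bash
python3 -m inch '[[[-6,0,-14],[0,0.04,0],0],[[-18,0,-40],[0,0.11,0],0],[[-34,0,-76],[0,0.2,0],0],[[-51,0,-115],[0,0.3,0],0],[[-68,0,-154],[0,0.4,0],0],[[-85,0,-193],[0,0.5,0],0],[[-102,0,-232],[0,0.6,0],0],[[-119,0,-271],[0,0.7,0],0],[[-136,0,-309],[0,0.8,0],0],[[-153,0,-347],[0,0.9,0],0],[[-170,0,-385],[0,1.0,0],0],[[-185,0,-420],[0,1.1,0],0],[[-198,0,-450],[0,1.18,0],0],[[-208,0,-472],[0,1.24,0],0],[[-213,0,-483],[0,1.26,0],0],[[-213,0,-483],[0,1.26,0],0],[[-213,0,-483],[0,1.26,0],0]]'; python3 - <<'E'
from workcell import bot
import cv2
o=bot.get_obs();print(o['time'],o['ee_pos'],o['tcp_rot'],o['opening'],o['q'],o['wrist_force'])
p=bot.camera('side');cv2.imwrite('pics/side1.png',p['frame'][:,:,::-1])
E
```

```text
time: 2.4
ee_pos: [0.5622, 0.1739, 0.2314]
tcp_rot: [-90.0, 0.0, 0.1]
wrist_force: [0.2, 0.2, -0.1]
opening: -0.0002
2.4 [0.5622283  0.17391173 0.23137065] [-8.99908077e+01  1.81744568e-02  1.05587434e-01] -0.0002373975007704401 [1.71813491e+01 1.04200619e+01 1.61256773e+01 9.57202895e+01
 1.41237831e-02 1.07075761e+02] [ 0.15946268  0.23201837 -0.09613916]
```

View pics/side1.png

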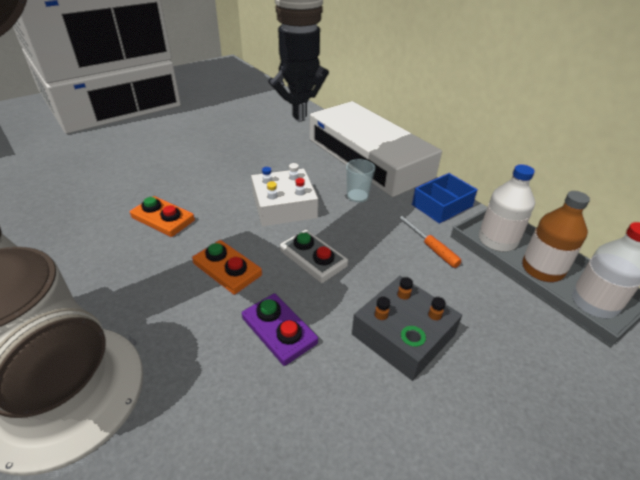

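The shut fingertips at (300,117) hang in line with the red cap at (300,183). Next I descend 113 mm and dwell.

```bash
python3 -m inch '[[[1,10,0],[0,0,0],0],[[1,30,0],[0,0,0],0],[[1,50,0],[0,0,0],0],[[1,70,0],[0,0,0],0],[[1,85,0],[0,0,0],0],[[1,97,0],[0,0,0],0],[[1,106,0],[0,0,0],0],[[1,111,0],[0,0,0],0],[[1,113,0],[0,0,0],0],[[1,113,0],[0,0,0],0],[[1,113,0],[0,0,0],0],[[1,113,0],[0,0,0],0]]'; python3 - <<'E'
from workcell import bot
import cv2,numpy as np
a=bot.camera('side')['frame'][120:240,220:380];b=bot.camera('top')['frame'][160:280,160:320]
cv2.imwrite('pics/c2.png',cv2.resize(np.vstack([a,b]),None,fx=2.5,fy=2.5,interpolation=3)[:,:,::-1])
E
```

```text
time: 3.65
ee_pos: [0.5633, 0.1744, 0.1191]
tcp_rot: [-90.0, -0.0, 0.1]
wrist_force: [-0.2, -0.2, -0.8]
opening: -0.0002
```

View pics/c2.png

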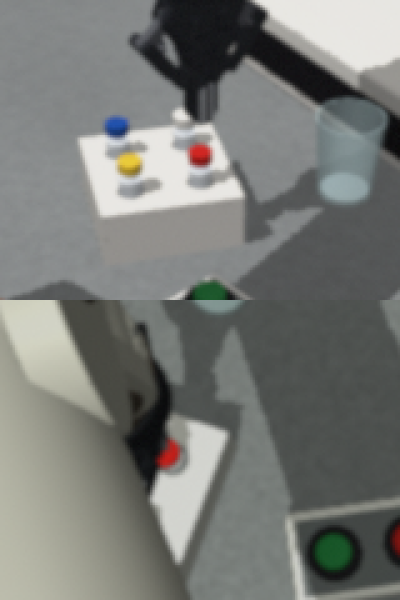

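The fingertips in the side crop, at (202,115), sit right above the red cap at (200,155), and nothing is touching. I'll hold for two seconds.

```bash
python3 -m inch '[[[0,0,0],[0,0,0],0],[[0,0,0],[0,0,0],0],[[0,0,0],[0,0,0],0],[[0,0,0],[0,0,0],0],[[0,0,0],[0,0,0],0],[[0,0,0],[0,0,0],0],[[0,0,0],[0,0,0],0],[[0,0,0],[0,0,0],0],[[0,0,0],[0,0,0],0],[[0,0,0],[0,0,0],0],[[0,0,0],[0,0,0],0],[[0,0,0],[0,0,0],0],[[0,0,0],[0,0,0],0],[[0,0,0],[0,0,0],0],[[0,0,0],[0,0,0],0],[[0,0,0],[0,0,0],0],[[0,0,0],[0,0,0],0],[[0,0,0],[0,0,0],0],[[0,0,0],[0,0,0],0],[[0,0,0],[0,0,0],0]]'; python3 -m inch '[[[0,-8,0],[0,0,0],0],[[0,-25,0],[0,0,0],0],[[0,-45,0],[0,0,0],0],[[0,-65,0],[0,0,0],0],[[0,-85,0],[0,0,0],0],[[0,-100,0],[0,0,0],0],[[0,-110,0],[0,0,0],0],[[0,-115,0],[0,0,0],0],[[0,-115,0],[0,0,0],0]]'
```

```text
time: 5.75
ee_pos: [0.5633, 0.1743, 0.1189]
tcp_rot: [-90.0, -0.0, 0.1]
wrist_force: [-0.2, -0.1, 0.0]
opening: -0.0002
time: 6.65
ee_pos: [0.5634, 0.1743, 0.2344]
tcp_rot: [-90.0, -0.1, 0.1]
wrist_force: [-0.0, -0.2, -0.1]
opening: 0.0001
```

```bash
python3 -m inch '[[[-2,0,-12],[0,0,0],0],[[-6,0,-36],[0,0,0],0],[[-12,0,-68],[0,0,0],0],[[-18,0,-102],[0,0,0],0],[[-24,0,-136],[0,0,0],0],[[-30,0,-170],[0,0,0],0],[[-36,0,-204],[0,0,0],0],[[-42,0,-238],[0,0,0],0],[[-48,0,-272],[0,0,0],0],[[-54,0,-306],[0,0,0],0],[[-60,0,-340],[0,0,0],0],[[-66,0,-372],[0,0,0],0],[[-71,0,-400],[0,0,0],0],[[-74,0,-420],[0,0,0],0],[[-76,0,-430],[0,0,0],0],[[-77,0,-433],[0,0,0],0],[[-77,0,-433],[0,0,0],0]]'; python3 -m inch '[[[0,8,0],[0,0,0],0],[[0,25,0],[0,0,0],0],[[0,45,0],[0,0,0],0],[[0,65,0],[0,0,0],0],[[0,78,0],[0,0,0],0],[[0,84,0],[0,0,0],0],[[0,86,0],[0,0,0],0],[[0,86,0],[0,0,0],0]]';python3 - <<'E'
from workcell import bot
import cv2,numpy as np
a=bot.camera('side')['frame'][200:400,320:520];b=bot.camera('top')['frame'][160:320,340:540]
cv2.imwrite('pics/c3.png',cv2.resize(np.vstack([a,b]),None,fx=1.6,fy=1.6,interpolation=3)[:,:,::-1])
E
```

```text
time: 8.35
ee_pos: [0.4871, -0.2587, 0.2337]
tcp_rot: [-89.9, -0.0, 0.1]
wrist_force: [0.4, -0.2, 0.2]
opening: 0.0001
time: 9.15
ee_pos: [0.4874, -0.2585, 0.1482]
tcp_rot: [-90.0, -0.1, 0.1]
wrist_force: [-0.6, -0.4, 0.1]
opening: 0.0
```

View pics/c3.png

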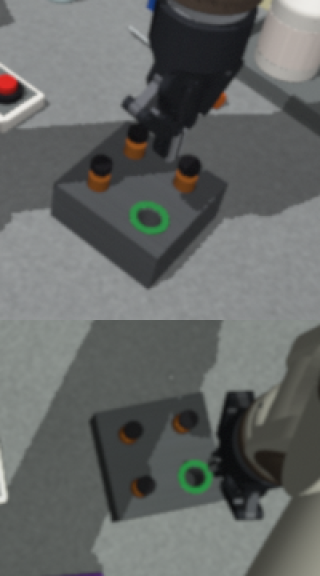

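```bash
python3 - <<'E'
from h import *
for n,(u,v,f) in dict(side=(320,200,0),top=(340,160,320)).items():
    p=pickle.load(open(n+'0.pkl','rb'))
    for X in([.4874,-.2585,.148],[.486,-.26,.09]):
        q=P(p)@[*X,1];q=q[:2]/q[2];print(n,q.round(),((q-[u,v])*1.6+[0,f]).round())
E
```

```text
side [423. 297.] [165. 154.]
side [416. 323.] [154. 196.]
top [475. 252.] [217. 466.]
top [467. 256.] [203. 474.]
```

Both views show the tip where projection puts it (side crop (165,154), top crop (217,466)). The ring is directly below and the amber vials are clear. I'll descend 60 mm, dwell, and rise again.

```bash
python3 -m inch '[[[-1,8,-1],[0,0,0],0],[[-1,22,-1],[0,0,0],0],[[-1,38,-1],[0,0,0],0],[[-1,50,-1],[0,0,0],0],[[-1,57,-1],[0,0,0],0],[[-1,59,-1],[0,0,0],0],[[-1,59,-1],[0,0,0],0],[[-1,59,-1],[0,0,0],0]]'; python3 -m inch '[[[0,0,0],[0,0,0],0],[[0,0,0],[0,0,0],0],[[0,0,0],[0,0,0],0],[[0,0,0],[0,0,0],0],[[0,0,0],[0,0,0],0],[[0,0,0],[0,0,0],0],[[0,0,0],[0,0,0],0],[[0,0,0],[0,0,0],0],[[0,0,0],[0,0,0],0],[[0,0,0],[0,0,0],0],[[0,0,0],[0,0,0],0],[[0,0,0],[0,0,0],0],[[0,0,0],[0,0,0],0],[[0,0,0],[0,0,0],0],[[0,0,0],[0,0,0],0],[[0,0,0],[0,0,0],0],[[0,0,0],[0,0,0],0],[[0,0,0],[0,0,0],0],[[0,0,0],[0,0,0],0],[[0,0,0],[0,0,0],0]]'; python3 -m inch '[[[0,-8,0],[0,0,0],0],[[0,-25,0],[0,0,0],0],[[0,-45,0],[0,0,0],0],[[0,-70,0],[0,0,0],0],[[0,-95,0],[0,0,0],0],[[0,-118,0],[0,0,0],0],[[0,-135,0],[0,0,0],0],[[0,-143,0],[0,0,0],0],[[0,-145,0],[0,0,0],0],[[0,-145,0],[0,0,0],0]]'
```

```text
time: 10.05
ee_pos: [0.4869, -0.2599, 0.0902]
tcp_rot: [-90.0, -0.2, 0.1]
wrist_force: [0.9, 0.3, -0.6]
opening: -0.0
time: 12.05
ee_pos: [0.4869, -0.2599, 0.0902]
tcp_rot: [-90.0, -0.1, 0.1]
wrist_force: [-0.2, 0.2, -0.7]
opening: -0.0003
time: 13.05
ee_pos: [0.4865, -0.2599, 0.2348]
tcp_rot: [-90.0, -0.1, 0.1]
wrist_force: [-0.9, 0.5, -0.8]
opening: 0.0003
```

```bash
python3 -m inch '[[[0,0,12],[0,0,0],0],[[1,0,36],[0,0,0],0],[[1,0,66],[0,0,0],0],[[2,0,98],[0,0,0],0],[[2,0,130],[0,0,0],0],[[3,0,162],[0,0,0],0],[[3,0,194],[0,0,0],0],[[4,0,226],[0,0,0],0],[[4,0,256],[0,0,0],0],[[5,0,282],[0,0,0],0],[[5,0,302],[0,0,0],0],[[5,0,312],[0,0,0],0],[[5,0,316],[0,0,0],0],[[5,0,316],[0,0,0],0]]'; python3 -m inch '[[[0,10,0],[0,0,0],0],[[0,30,0],[0,0,0],0],[[0,55,0],[0,0,0],0],[[0,85,0],[0,0,0],0],[[0,115,0],[0,0,0],0],[[0,140,0],[0,0,0],0],[[0,158,0],[0,0,0],0],[[0,168,0],[0,0,0],0],[[0,170,0],[0,0,0],0],[[0,170,0],[0,0,0],0]]';python3 - <<'E'
from workcell import bot
import cv2,numpy as np
print(bot.get_obs()['ee_pos'])
a=bot.camera('side')['frame'][180:290,230:390]
cv2.imwrite('pics/c4.png',cv2.resize(a,None,fx=4,fy=4,interpolation=3)[:,:,::-1])
E
```

```text
time: 14.45
ee_pos: [0.4906, 0.0563, 0.2346]
tcp_rot: [-90.0, -0.1, 0.2]
wrist_force: [0.1, -1.2, 0.4]
opening: -0.0001
time: 15.45
ee_pos: [0.491, 0.0559, 0.0648]
tcp_rot: [-90.0, -0.1, 0.1]
wrist_force: [-0.6, 0.7, -0.8]
opening: 0.0002
[0.49098631 0.0559045  0.06481314]
```

View pics/c4.png

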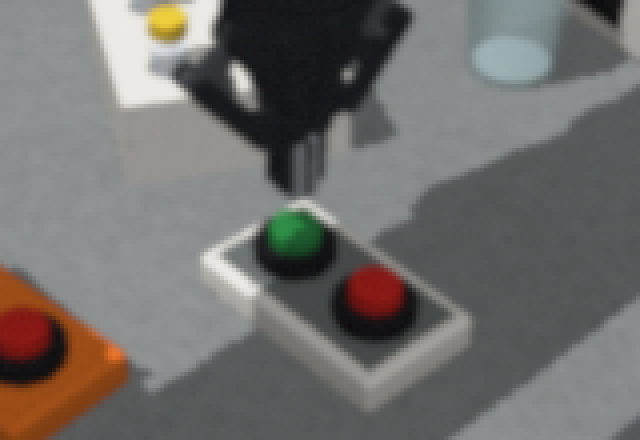

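The tip at (298,190) is centred over the white pad's green key at (296,232), well away from the red key. I'll descend and watch the force.

```bash
python3 -m inch '[[[0,6,0],[0,0,0],0],[[0,14,0],[0,0,0],0],[[0,20,0],[0,0,0],0],[[0,23,0],[0,0,0],0],[[0,25,0],[0,0,0],0],[[0,27,0],[0,0,0],0],[[0,28,0],[0,0,0],0],[[0,29,0],[0,0,0],0],[[0,29,0],[0,0,0],0],[[0,29,0],[0,0,0],0]]'
```

```text
time: 16.5
ee_pos: [0.4914, 0.0561, 0.0378]
tcp_rot: [-90.0, -0.2, 0.1]
wrist_force: [-7.0, -0.9, 15.6]
opening: 0.0002
```

The force is 15.6 N, well over the 5 N full-travel spring force. I'll check that the key is actually down before retracting.

```bash
python3 - <<'E'
from workcell import bot
import cv2,numpy as np
from h import *
o=bot.get_obs();print(o['ee_pos'],o['wrist_force'])
p=bot.camera('side');s0=pickle.load(open('side0.pkl','rb'))
a=np.hstack([s['frame'][215:265,270:340] for s in(s0,p)])
cv2.imwrite('pics/c5.png',cv2.resize(a,None,fx=5.5,fy=5.5,interpolation=3)[:,:,::-1])
print(blob(s0,(304,240),'g')[1],blob(p,(304,240),'g')[1])
M=P(s0)
for z in(.044,.038,.034,.03):q=M@[.4915,.0555,z,1];print(z,q[:2]/q[2])
E
```

```text
[0.4913776  0.05607106 0.03782756] [-7.00030494 -0.85749483 15.56400464]
(np.int64(297), np.int64(310), np.int64(233), np.int64(243), 127) (np.int64(296), np.int64(310), np.int64(236), np.int64(244), 68)
0.044 [303.41808293 235.39025023]
0.038 [303.41854763 237.60359238]
0.034 [303.41885521 239.06856097]
0.03 [303.41916103 240.52514021]
```

View pics/c5.png

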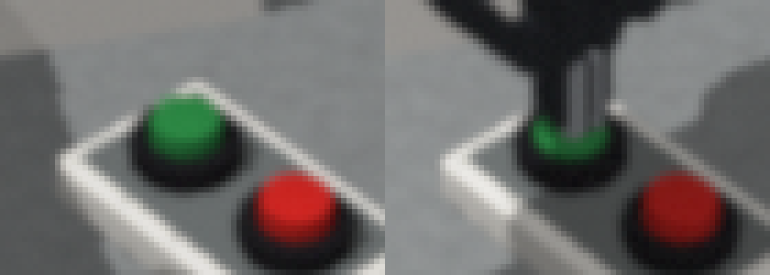

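The key is visibly sunk: its green skirt is now almost level with the black collar, and the force matches the end stop. I'll retract.

```bash
python3 -m inch '[[[0,-6,0],[0,0,0],0],[[0,-20,0],[0,0,0],0],[[0,-45,0],[0,0,0],0],[[0,-80,0],[0,0,0],0],[[0,-120,0],[0,0,0],0],[[0,-155,0],[0,0,0],0],[[0,-180,0],[0,0,0],0],[[0,-195,0],[0,0,0],0],[[0,-200,0],[0,0,0],0],[[0,-200,0],[0,0,0],0],[[0,-200,0],[0,0,0],0],[[0,-200,0],[0,0,0],0]]'; python3 - <<'E'
from workcell import bot
import cv2
from h import *
o=bot.get_obs();print(o['time'],o['ee_pos'],o['qd'],o['wrist_force'])
p=bot.camera('side');cv2.imwrite('pics/side6.png',p['frame'][:,:,::-1])
for c in[((304,240),'g'),((300,183),'r'),((272,186),'y'),((266,171),'b')]:print(blob(p,*c)[1])
E
```

```text
time: 17.75
ee_pos: [0.4903, 0.056, 0.2368]
tcp_rot: [-90.0, -0.1, 0.1]
wrist_force: [-0.5, -0.2, 0.3]
opening: -0.0001
17.75 [0.4903044  0.05597971 0.23677073] [ 0.08390484 -0.00616939  0.02366587  0.13205815 -0.12990202  0.02652301] [-0.47197252 -0.17646493  0.32119821]
(np.int64(297), np.int64(310), np.int64(233), np.int64(244), 129)
(np.int64(296), np.int64(303), np.int64(178), np.int64(185), 54)
(np.int64(268), np.int64(275), np.int64(181), np.int64(189), 59)
(np.int64(262), np.int64(270), np.int64(167), np.int64(173), 53)
```

View pics/side6.png

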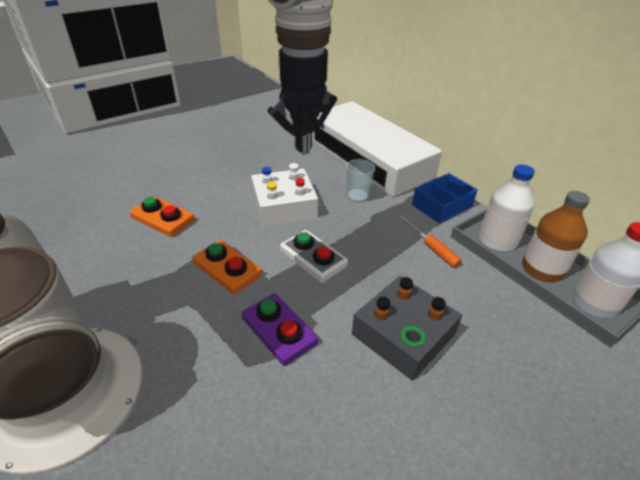

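The green key at (304,239) is back up. The vials, beaker and driver are where they started, and the arm is clear at z = 0.237 m. I'm handing in.

```bash
python3 -c "from workcell import bot; print(bot.job_done())"
```

```text
the job is handed in; nothing more can be done
None
```

I held the shut fingertips about 3 cm above the red cap for just over 2 s, then about 3 cm above the green ring for 2 s. Then I pressed the white pad's green key to its stop, backed off 20 cm straight up, and handed the job in at about 18 s of the 58 s allowed. No verdict was reported.

- **Pointing:** pictures and projection agreed with the measured fingertip position to within a few millimetres at both targets.
- **Press:** the wrist force was 15.6 N, against 5 N at full travel, and the picture showed the key sunk to its collar. The contact height, 0.038 m, implies the key's top sits about 7 mm higher than I had triangulated (0.037 m). That was a height error only and did not affect the press.
- **After retreat:** the green key was back up and the wrist force was about zero. The red, yellow and blue caps were at their starting pixels to within 1 px. By eye, the white and amber vials, beaker and screwdriver had not moved; I did not measure those.

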